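# Put the spatula and pliers back in the tool tray

## Task

Put the paste spatula and the pliers away in the shallow wooden tool tray: lay the spatula flat in the long narrow compartment and the pliers flat in the shorter, wider compartment, each lying along its compartment (either way round), right down on the floor between the walls. Let go of both and leave them lying still.

Things in the scene. Friction and masses are not known exactly. Their poses are not given: they have to be found in the camera images.
- spatula: Slim paste spatula, 238 long x 22 wide x 13 mm high, dark wooden handle and narrow thin metal blade, lying flat on the table. Origin: middle of its length and width, on its underside, near its balance point; grip there across the width (about 18 mm). y runs along its length towards the tip of the blade, x across it, z up.
- pliers: Combination pliers, 180 long x 48 wide x 14 mm high, two red grips and a dark steel head, lying flat, closed and rigid. Origin: middle of its length and width, on its underside. y runs along its length towards the ends of the grips, x across, z up. 18 mm from the origin along +y the two grips stand 48 mm wide over their outsides: a good place to take them, near the balance point.
- long_compartment (a point): Middle of the floor of the long narrow compartment of the shallow wooden tray (plywood with dark wooden walls, each compartment lined with grey felt), 275 long x 60 mm wide inside. x along the compartment, y across it, z up. The tray is fixed, 291 x 173 mm; its floor is 5 mm above the table, its walls rise 14 mm above that floor. For the fingers, both side walls are left out for 60 mm either side of the middle, measured along the compartment.
- wide_compartment (a point): Middle of the floor of the shorter, wider compartment beside it, 215 long x 85 mm wide inside, same tray, floor and wall heights. x along the compartment, y across it, z up; both side walls are left out for 60 mm either side of its middle. Its middle lies 84.5 mm across from that of the long one. Past its +x end is a small bay with a 42 mm high thread spool, fixed in the tray, no part of the job.
There are look-alikes about, which are no part of the job. Leave any green look-alike of the pliers alone.

How it is judged (in metres and radians):
At the end, for the whole second after the job is handed in: Spatula flat on the long compartment's floor, pliers flat on the wide one's, both let go and still. Middles within 25 (spatula) or 22 mm (pliers) along and 24 mm across; under 5 mm above the floor; turned under 12 (spatula) or 14 degrees from the compartment; tilt under 2.9 degrees (x of spatula in the frame of long_compartment between -0.025 and 0.025 m and y of spatula in the frame of long_compartment between -0.024 and 0.024 m and z of spatula in the frame of long_compartment below 0.005 m and angle between the y axis of spatula and the x axis of long_compartment, either way round below 0.21 rad and angle between each of spatula, pliers's own z axis and vertical below 0.05 rad and linear speed of each of spatula, pliers below 0.02 m/s and x of pliers in the frame of wide_compartment between -0.022 and 0.022 m and y of pliers in the frame of wide_compartment between -0.024 and 0.024 m and z of pliers in the frame of wide_compartment below 0.005 m and angle between the y axis of pliers and the x axis of wide_compartment, either way round below 0.25 rad); the robot touches nothing.
It also fails if it takes over 51 s, if anything falls off the work surface, if the arm or the gripper's body presses on something with over 40 N, if the wrist force passes 120 N, or if a joint passes its speed limit or range.

## Robot

A 6-joint arm with a two-finger parallel gripper is mounted at the origin on a cart in front of the work surface, level with it; the furniture and walls round the work are solid. World frame = base frame: x ahead of the robot, y to its left, z up, the work surface at z = 0. Lengths are in m, angles in degrees, forces in N, time in s.
With the tool pointing down it reaches from about 0.375 to 0.9 m from the base axis. Payload 3.1 kg.
Tool frame: the origin (TCP) lies at the very end of the fingers, on their centre line; the grasp point (between the pads) lies behind it (bot.grip_depth is the z of the grasp point in the tool frame, in m); z points along the fingers, y is the direction in which the jaws open and shut (so a half turn about z gives the same grasp; the last joint's range is limited). The gripper opens to 87 mm and grips with 3 to 60 N. Pads are 19 mm wide; open, the fingers measure 117 mm over their backs; the gripper's body (75 mm by 190 mm) begins 51 mm behind the grasp point.
Start: joints at [-79.211, 30.224, 82.088, -0, 67.689, -10.227], TCP at [0.224, -0.583, 0.223] pointing down, gripper open.
Joint ranges: [-176.69, 176.69], [-43.24, 126.21], [12.49, 139.97], [-82, 262], [0, 151.66], [-163.58, 163.58]. Speed limits (degrees/s): [159.86, 159.86, 180, 180, 180, 180].

## Interface

Orientations are given as a 3x3 rotation matrix whose columns are the frame's x, y, z axes.
In Python, from rig import bot, vision gives the robot as it stands. The module is installed in compiled form; this text tells all that it offers.
- The arm moves only by the shell command python3 -m jog 'ROWS'. ROWS is JSON, a list of rows, each a list of 3 entries, a list of its own where there are three numbers: the shift along the tool's x, y, z in mm, then the turn, a rotation vector about the tool's x, y, z in degrees, then the closure, from 0 (fully open) to 1 (shut). In form: [[[dx, dy, dz], [wx, wy, wz], fingers], ...]. A call has 1 to 12 rows; each row is the pose to reach, as a shift and turn from the pose commanded when the call began, along the tool's axes at that moment; what a row does not reach only later rows make up. A row lasts 1/12 s, in which the tool goes at most 41.7 mm and 7.16 degrees, less where a joint would pass 70% of its speed; a pose out of reach is approached as far as the arm can. A call with a gripper value outside its range is refused whole. The fingers move at their own pace and stop on an object; the grip force is fixed at half the most. Time passes only in rows, so rows that repeat a pose let the fingers close. It gives the time, the measured TCP pose, the force and the opening at its end, in the units of the state.
- bot.read_state(): the state, without advancing time (a new reading comes with each control period).
- vision.capture(name): name is "scene" or "top" or "wrist"; returns the picture (400x640x3 uint8, red, green, blue); there is no depth.
- vision.camera_info(name): a dict with "intrinsics" (3x3 intrinsics, pixels), "dist" ([k1, k2, p1, p2, k3] as OpenCV has them; the pictures are not rectified), "camera_from_world" (4x4, takes a point from world to camera coordinates); the wrist camera has in their place "mount" (4x4, takes a point from camera to tool coordinates, whose origin is the TCP and whose axes are the flange's). Camera axes: x right, y up, looking along -z (the intrinsics and any distortion apply to the point x, -y, -z); pixel columns grow to the right and rows downward; lengths in m; the calibration is good to about 2 mm. A picture is of the moment at which its call begins: read the wrist's pose just before it. camera_info takes no time and is no camera call.
- bot.hand_in(): hands the job in, once; it reports no verdict.
The state is a dict: "time_s": time; "joint_positions": joint angles; "qvel": joint speeds; "tau": joint torques, N m; "position": TCP position; "tcp_rot": TCP orientation; "force": force on the tool from outside, world axes, zero at the start; "moment": the same for the moment, N m; "opening": opening from 0.0 (shut) to 1.0 (fully open).
Only numpy, scipy, OpenCV 4.12 (cv2) and the standard library are available. Lean on these libraries where they do the work, as an engineer would, in place of code of your own. Each camera call takes 0.05 s, during which the arm holds its last target. There are 200 camera calls.

## Working session

There is one attempt and no reset: what is moved stays moved. The work goes in short steps, Python scripts to look and compute and a shell command to move; the robot and the scene stay as the last step left them, time stands still between calls to the robot, and variables do not carry over. Pictures are saved under pics/ and viewed, about 8 in all and at most 12, crops included, and the job is handed in when it is done.

```bash
mkdir -p pics; python3 - <<'E'
from rig import bot, vision
import cv2,numpy as np
for n in ["scene","top"]:
    im=vision.capture(n); cv2.imwrite(f"pics/{n}0.png",im[:,:,::-1])
    i=vision.camera_info(n); print(n,np.round(i["intrinsics"],1).tolist(),i["dist"],np.round(i["camera_from_world"],3).tolist())
print(np.round(vision.camera_info("wrist")["mount"],3).tolist(),bot.grip_depth)
print(bot.read_state())
E
```

```text
scene [[441.2, 0.0, 325.3], [0.0, 441.2, 199.4], [0.0, 0.0, 1.0]] [-0.09385108  0.          0.          0.          0.        ] [[-0.882, -0.472, -0.006, 0.525], [0.211, -0.405, 0.889, -0.221], [-0.422, 0.783, 0.457, -1.051], [0.0, 0.0, 0.0, 1.0]]
top [[430.8, 0.0, 318.3], [0.0, 430.8, 197.4], [0.0, 0.0, 1.0]] [-0.01096742  0.          0.          0.          0.        ] [[-0.019, -1.0, -0.007, -0.107], [0.993, -0.019, 0.115, -0.624], [-0.115, -0.004, 0.993, -1.205], [0.0, 0.0, 0.0, 1.0]]
[[-0.0, 0.963, 0.268, 0.072], [1.0, 0.0, -0.001, 0.001], [-0.001, 0.268, -0.963, -0.162], [0.0, 0.0, 0.0, 1.0]] -0.0187
{'time_s': 0.1, 'joint_positions': array([-7.92115000e+01,  3.02758426e+01,  8.21502917e+01,  3.13459203e-04,
        6.76886274e+01, -1.02281825e+01]), 'qvel': array([ 0.04782966, -0.06276831, -0.1757004 ,  0.02735567, -0.0296893 ,
       -0.01231066]), 'tau': array([ 4.88375872e-05, -4.40986204e+01, -1.77150643e+01,  6.35576318e-02,
        5.33680420e-02, -3.37858842e-05]), 'position': array([ 0.22404265, -0.58274758,  0.22163894]), 'tcp_rot': array([[ 9.33476856e-01,  3.58637453e-01, -3.69952228e-04],
       [ 3.58637462e-01, -9.33474850e-01,  1.96851373e-03],
       [ 3.60641650e-04, -1.97024074e-03, -9.99997994e-01]]), 'force': array([ 0.89745249, -0.20283608, -0.26700046]), 'moment': array([ 0.04592494, -0.02940185,  0.01082383]), 'opening': 1.0009944680075564}
```

View pics/top0.png

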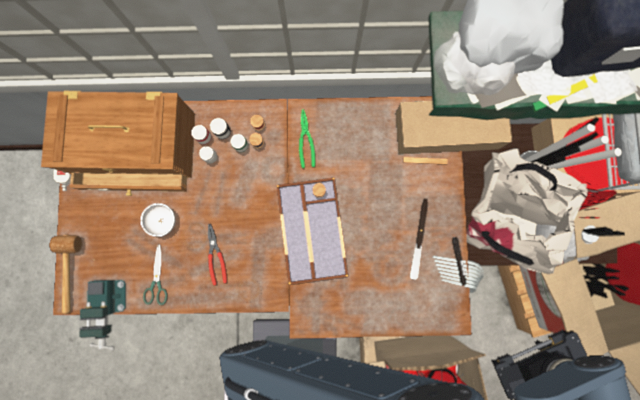

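View pics/scene0.png

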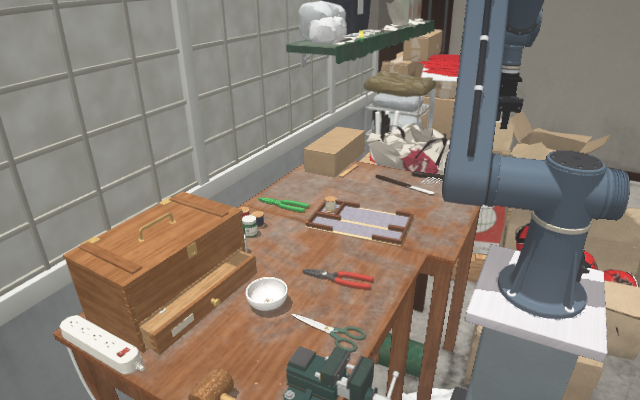

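Candidates in the top view:
- **Spatula:** the dark-handled knife-like tool at (418,240). The slotted turner at (458,262) could be mistaken for it and is rejected.
- **Pliers:** the red ones at (216,254). I reject the green pliers at (307,140) and the scissors at (156,275).

The tray is at (312,230), with the long compartment on the left at (297,232) and the wide one on the right at (326,240). I'll check these in one close crop and measure them.

```bash
cat > h.py <<'E'
from rig import bot, vision
import cv2,numpy as np
def ray2plane(K,d,cfw,uv,z):
    p=cv2.undistortPoints(np.array(uv,float).reshape(-1,1,2),K,np.array(d)).reshape(-1,2)
    wfc=np.linalg.inv(cfw); D=np.c_[p[:,0],-p[:,1],-np.ones(len(p))]@wfc[:3,:3].T
    o=wfc[:3,3]; return o+D*((z-o[2])/D[:,2])[:,None]
def top(uv,z):
    i=vision.camera_info("top"); return ray2plane(np.array(i["intrinsics"]),i["dist"],np.array(i["camera_from_world"]),uv,z)
def wrist(uv,z,s):
    i=vision.camera_info("wrist"); T=np.eye(4);T[:3,:3]=s["tcp_rot"];T[:3,3]=s["position"]
    return ray2plane(np.array(i["intrinsics"]),i["dist"],np.linalg.inv(T@np.array(i["mount"])),uv,z)
E
python3 - <<'E'
import cv2,numpy as np
from h import *
im=cv2.imread("pics/top0.png")
f=lambda x0,y0:cv2.resize(im[y0:y0+120,x0:x0+100],None,fx=4,fy=4,interpolation=cv2.INTER_CUBIC)
a=[f(190,190),f(385,180)]
b=f(265,175)
cv2.imwrite("pics/c1.png",np.hstack(a)); 
cv2.imwrite("pics/c2.png",cv2.resize(im[170:290,270:355],None,fx=5,fy=5,interpolation=cv2.INTER_CUBIC))
E
```

```text
(no output)
```

View pics/c1.png

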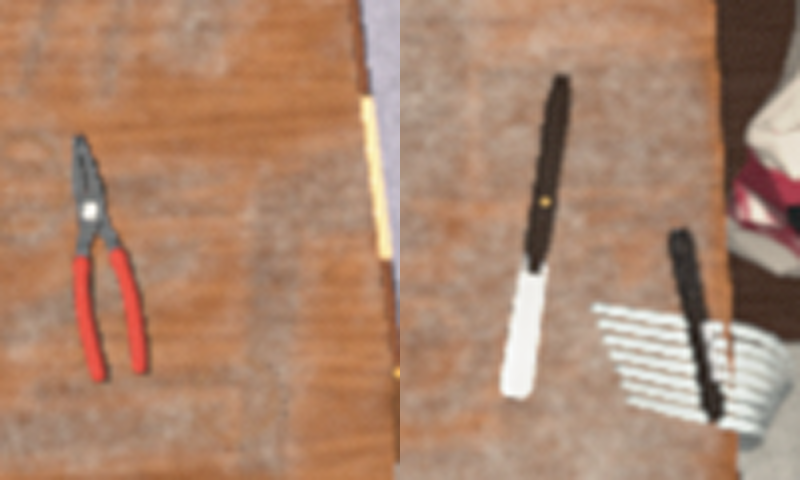

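View pics/c2.png

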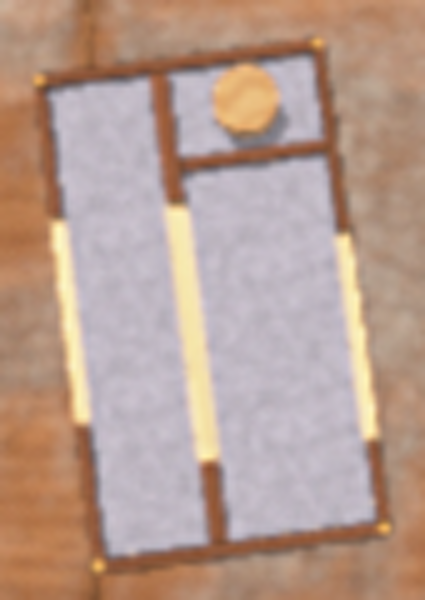

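The crops confirm the choice. The red pliers have their nose at crop (78,135) and grip ends at (99,381) and (140,374). The spatula handle ends at (563,75) and its blade tip is at (516,398). The tray corner pins and both compartments are clear.

```bash
python3 - <<'E'
from h import *
c=lambda p,o,k:(np.array(p)+.5)/k-.5+np.array(o)
pl=top(c([[80,135],[99,381],[141,374]],(190,190),4),.007); sp=top(c([[163,75],[116,398]],(385,180),4),.006)
tr=top(c([[38,78],[318,42],[385,528],[97,567]],(270,170),5),.019)
print("tray",tr.round(4).tolist(), np.linalg.norm(np.diff(np.r_[tr,tr[:1]],axis=0),axis=1))
a=(tr[0]+tr[1]-tr[2]-tr[3])[:2]; a/=np.linalg.norm(a); b=np.array([-a[1],a[0]]) # a: towards spool(+x), b left(+y)
ct=tr.mean(0)[:2]; print("ct",ct,"a",a,np.degrees(np.arctan2(a[1],a[0])))
# inside widths: walls (173-60-85)/3 => offsets
fl=top(c([[108,78],[158,545],[180,340]],(270,170),5),.005); print("floor", fl)
w=(173-145)/3/1000
print("long",ct+b*(.0865-w-.03),"alt w8", ct+b*(.0865-.008-.03), "sep",42.5+30+w*1000)
n=(top(c([[252,162]],(270,170),5),.019)[0][:2]-ct)@a; s=(top(c([[300,535]],(270,170),5),.019)[0][:2]-ct)@a
print("wide along",n,s)
for nm,t,h in(("pl",pl[0],pl[1:].mean(0)),("sp",sp[1],sp[0])):
  d=(h-t)[:2];print(nm,"mid",(t+h)[:2]/2,"len",np.linalg.norm(d),"ang(tip->handle)",np.degrees(np.arctan2(d[1],d[0])))
E
```

```text
tray [[0.6618, 0.0005, 0.019], [0.6799, -0.164, 0.019], [0.3981, -0.1959, 0.019], [0.3791, -0.031, 0.019]] [0.16547244 0.28360326 0.16602051 0.28441921]
ct [ 0.52973707 -0.09758941] a [0.99374809 0.11164554] 6.4101825394423555
floor [[ 0.66303686 -0.03958238  0.005     ]
 [ 0.38990354 -0.06533447  0.005     ]
 [ 0.5076817  -0.07986684  0.005     ]]
long [ 0.52447112 -0.05071763] alt w8 [ 0.52432226 -0.04939263] sep 81.83333333333333
wide along 0.07672463076888666 -0.13938673581757002
pl mid [0.46662079 0.18561552] len 0.1782177924100328 ang(tip->handle) -170.10535300571976
sp mid [ 0.49921592 -0.41196289] len 0.23777373488556094 ang(tip->handle) -10.85870986298991
```

```bash
cat >> h.py <<'E'
def plan(xyz,yaw):
    """shift in tool mm, rotvec deg to reach world xyz with tool x at yaw, pointing down"""
    s=bot.read_state(); R=s["tcp_rot"]; y=np.radians(yaw)
    T=np.array([[np.cos(y),np.sin(y),0],[np.sin(y),-np.cos(y),0],[0,0,-1]])
    w=cv2.Rodrigues(R.T@T)[0].ravel()
    print("shift",((np.array(xyz)-s["position"])@R*1000).round(1),"turn",np.degrees(w).round(2),"t",s["time_s"])
A=np.array([.99375,.11165]);B=np.array([-.11165,.99375]);CT=np.array([.52974,-.09759])
LONG=CT+B*.0485; WIDE=CT-B*.036-A*.030
E
python3 -c "
from h import *
plan([.499,-.412,.15],-10.9)"
```

```text
shift [317.9 -60.6  71.9] turn [-1.200e-01  1.000e-02  3.192e+01] t 0.1
```

```bash
python3 -m jog '[[[318,-61,72],[0,0,32],0.4],[[318,-61,72],[0,0,32],0.4],[[318,-61,72],[0,0,32],0.4],[[318,-61,72],[0,0,32],0.4],[[318,-61,72],[0,0,32],0.4],[[318,-61,72],[0,0,32],0.4],[[318,-61,72],[0,0,32],0.4],[[318,-61,72],[0,0,32],0.4],[[318,-61,72],[0,0,32],0.4],[[318,-61,72],[0,0,32],0.4],[[318,-61,72],[0,0,32],0.4],[[318,-61,72],[0,0,32],0.4]]'
python3 - <<'E'
from h import *
s=bot.read_state(); im=vision.capture("wrist"); cv2.imwrite("pics/w1.png",im[:,:,::-1])
np.save("w1.npy",np.r_[s["position"],s["tcp_rot"].ravel()])
E
```

```text
time_s: 1.1
position: [0.4981, -0.4134, 0.1507]
tcp_rot: [[0.981, -0.192, -0.0], [-0.192, -0.981, -0.0], [-0.0, 0.0, -1.0]]
force: [0.5, -0.9, 0.0]
opening: 0.599
```

View pics/w1.png

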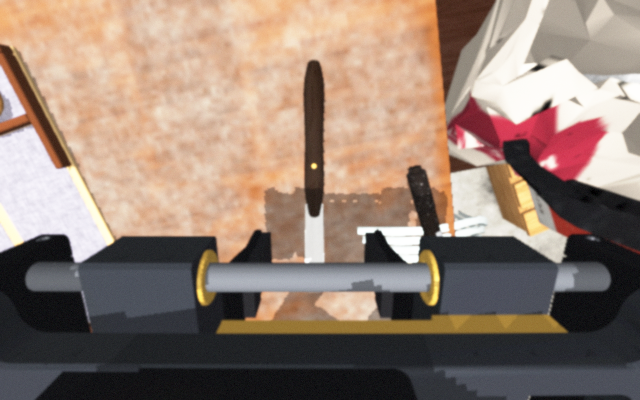

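The wrist view shows the spatula centred, with the handle from (314,60) to (315,216). The turner's handle end is at (417,170) and its blade near (400,235).

```bash
python3 - <<'E'
from h import *
d=np.load("w1.npy"); s=dict(position=d[:3],tcp_rot=d[3:].reshape(3,3))
p=wrist([[314,60],[315,216],[314,166],[315,255],[304,160],[324,160]],.009,s); print(p.round(4))
v=(p[3]-p[0])[:2]; v/=np.linalg.norm(v); o=p[0][:2]+v*.119; yaw=np.degrees(np.arctan2(-v[1],-v[0])); print("origin",o,"yaw",yaw)
t=wrist([[417,170],[360,232]],.02,s)[:,:2]; n=np.array([-v[1],v[0]])
print("turner side offsets, along",(t-o)@n,(t-o)@v)
plan([*o,.002],yaw)
E
```

```text
[[ 0.6147 -0.4343  0.009 ]
 [ 0.4698 -0.4065  0.009 ]
 [ 0.5205 -0.4156  0.009 ]
 [ 0.427  -0.3981  0.009 ]
 [ 0.5282 -0.4072  0.009 ]
 [ 0.5244 -0.4263  0.009 ]]
origin [ 0.49789218 -0.41174686] yaw -10.917040606971804
turner side offsets, along [0.09722936 0.04525316] [-0.02070528  0.04193726]
shift [ -0.4  -2.  148.9] turn [ 0.03  0.   -0.18] t 1.15
```

```bash
python3 -m jog '[[[0,-2,40],[0,0,0],0.4],[[0,-2,80],[0,0,0],0.4],[[0,-2,115],[0,0,0],0.4],[[0,-2,135],[0,0,0],0.4],[[0,-2,147],[0,0,0],0.4],[[0,-2,147],[0,0,0],0.4],[[0,-2,147],[0,0,0],1],[[0,-2,147],[0,0,0],1],[[0,-2,147],[0,0,0],1],[[0,-2,147],[0,0,0],1],[[0,-2,147],[0,0,0],1],[[0,-2,147],[0,0,0],1]]'; python3 -m jog '[[[0,0,-10],[0,0,0],1],[[0,0,-30],[0,0,0],1],[[0,0,-60],[0,0,0],1],[[0,0,-80],[0,0,0],1],[[0,0,-80],[0,0,0],1]]'
python3 -c "
from h import *
print(LONG,WIDE); plan([*LONG,.083],6.4)"
```

```text
time_s: 2.15
position: [0.4997, -0.4106, 0.004]
tcp_rot: [[0.982, -0.191, 0.0], [-0.191, -0.982, -0.001], [0.001, 0.0, -1.0]]
force: [0.0, 0.1, 0.4]
opening: 0.231
time_s: 2.57
position: [0.502, -0.413, 0.089]
tcp_rot: [[0.982, -0.19, 0.007], [-0.19, -0.982, -0.007], [0.008, 0.006, -1.0]]
force: [-0.1, -1.2, 0.1]
opening: 0.203
[ 0.52432497 -0.04939312] [ 0.5039469 -0.1367145]
shift [ -47.3 -361.2    3.4] turn [  0.42  -0.39 -17.37] t 2.5667
```

```bash
python3 -m jog '[[[-4,-30,0],[0,0,-2],1],[[-8,-60,0],[0,0,-4],1],[[-12,-95,0],[0,0,-6],1],[[-17,-130,0],[0,0,-8],1],[[-22,-165,0],[0,0,-10],1],[[-26,-200,0],[0,0,-12],1],[[-31,-235,0],[0,0,-13],1],[[-35,-270,0],[0,0,-14],1],[[-40,-305,0],[0,0,-15],1],[[-44,-335,0],[0,0,-16.5],1],[[-47,-355,0],[0,0,-17.4],1],[[-47,-361,0],[0,0,-17.4],1]]'
python3 - <<'E'
from h import *
s=bot.read_state(); im=vision.capture("wrist"); cv2.imwrite("pics/w2.png",im[:,:,::-1])
np.save("w2.npy",np.r_[s["position"],s["tcp_rot"].ravel()])
plan([*LONG,.083],6.4)
E
```

```text
time_s: 3.57
position: [0.5207, -0.0434, 0.0832]
tcp_rot: [[0.993, 0.116, -0.003], [0.116, -0.993, 0.001], [-0.003, -0.002, -1.0]]
force: [-0.4, 0.4, -1.0]
opening: 0.198
shift [2.3 5.5 0.3] turn [-0.06  0.07  0.21] t 3.6167
```

View pics/w2.png

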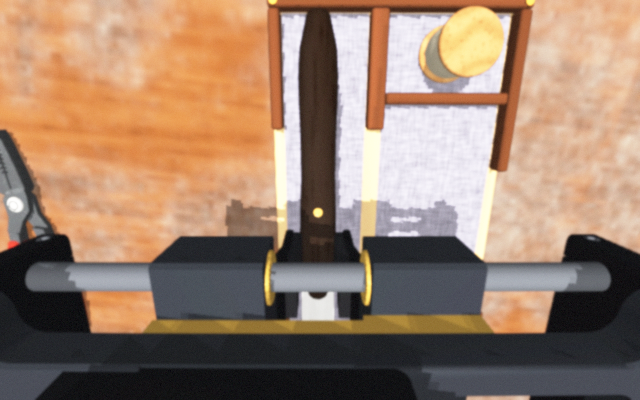

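The spatula is held straight along the compartment: its handle runs from (318,10) down to (318,295). The inner wall edges at the ends of the cut-outs are about (284,128) and (366,130), and the end wall is near row 8.

```bash
python3 - <<'E'
from h import *
d=np.load("w2.npy"); s=dict(position=d[:3],tcp_rot=d[3:].reshape(3,3))
p=wrist([[284,128],[366,130],[281,12],[371,10],[497,170]],.019,s)[:,:2]; 
for q in p: print(((q-LONG)@A*1000).round(1),((q-LONG)@B*1000).round(1))
h=wrist([[318,10]],.09,s)[0,:2]; print("handle end",(h-LONG)@A,(h-LONG)@B)
E
```

```text
58.8 29.4
57.7 -28.6
132.0 29.6
133.4 -28.4
29.5 -126.2
handle end 0.11336341703061335 0.005670793895096684
```

```bash
python3 -m jog '[[[2,5.5,0],[0,0,0],1],[[3,5.5,20],[0,0,0],1],[[3,5.5,40],[0,0,0],1],[[3,5.5,55],[0,0,0],1],[[3,5.5,65],[0,0,0],1],[[3,5.5,70],[0,0,0],1],[[3,5.5,72],[0,0,0],1],[[3,5.5,73],[0,0,0],1],[[3,5.5,73],[0,0,0],1],[[3,5.5,73],[0,0,0],1]]'
```

```text
time_s: 4.45
position: [0.5263, -0.0525, 0.0112]
tcp_rot: [[0.994, 0.112, 0.001], [0.112, -0.994, -0.0], [0.001, 0.001, -1.0]]
force: [-0.3, 0.5, -0.1]
opening: 0.202
```

```bash
python3 -m jog '[[[0,-2,1.5],[0,0,0],1],[[0,-2,1.5],[0,0,0],1],[[0,-2,1.5],[0,0,0],1],[[0,-2,1.5],[0,0,0],0.5],[[0,-2,1.5],[0,0,0],0.5],[[0,-2,1.5],[0,0,0],0.5],[[0,-2,1.5],[0,0,0],0.5],[[0,-2,1.5],[0,0,0],0.5],[[0,-2,-20],[0,0,0],0.5],[[0,-2,-60],[0,0,0],0.5],[[0,-2,-100],[0,0,0],0.5],[[0,-2,-140],[0,0,0],0.5]]'
python3 -c "
from h import *
plan([.46662-.01773,.18562-.0031,.17],9.9)"
```

```text
time_s: 5.45
position: [0.5247, -0.0499, 0.1514]
tcp_rot: [[0.994, 0.112, -0.002], [0.112, -0.994, 0.001], [-0.002, -0.001, -1.0]]
force: [1.4, 0.4, 0.6]
opening: 0.495
shift [ -49.4 -239.4  -18.2] turn [-0.07  0.12 -3.48] t 5.45
```

```bash
python3 -m jog '[[[-95,-239,-18],[0,0,-3.5],0.0],[[-95,-239,-18],[0,0,-3.5],0.0],[[-95,-239,-18],[0,0,-3.5],0.0],[[-95,-239,-18],[0,0,-3.5],0.0],[[-95,-239,-18],[0,0,-3.5],0.0],[[-95,-239,-18],[0,0,-3.5],0.0],[[-95,-239,-18],[0,0,-3.5],0.0],[[-95,-239,-18],[0,0,-3.5],0.0],[[-95,-239,-18],[0,0,-3.5],0.0],[[-95,-239,-18],[0,0,-3.5],0.0]]'
python3 - <<'E'
from h import *
s=bot.read_state(); im=vision.capture("wrist"); t=vision.capture("top")
np.save("w3.npy",np.r_[s["position"],s["tcp_rot"].ravel()])
c=cv2.resize(t[175:290,270:350],None,fx=3.478,fy=3.478,interpolation=cv2.INTER_CUBIC)[:400]
cv2.imwrite("pics/w3.png",im[:,:,::-1]); cv2.imwrite("pics/t3.png",cv2.resize(c,None,fx=1.4,fy=1.4)[:,:,::-1])
E
```

```text
time_s: 6.28
position: [0.4056, 0.1758, 0.1685]
tcp_rot: [[0.985, 0.171, 0.001], [0.171, -0.985, -0.0], [0.001, 0.0, -1.0]]
force: [-0.3, 0.1, 0.0]
opening: 0.994
```

View pics/w3.png

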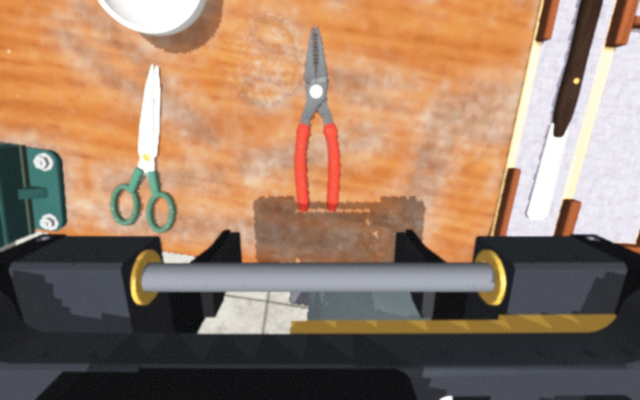

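View pics/t3.png

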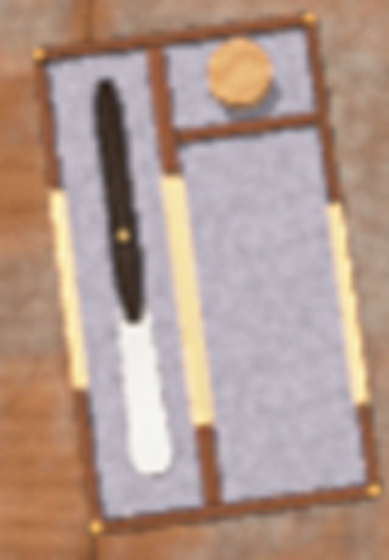

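The spatula lies centred and parallel to the walls in the long compartment: in the crop it runs from (103,80) to (150,470). In the wrist view the pliers' nose is at (315,28), their grip ends are at (304,210) and (333,210), and the outsides of the grips are at (295,160) and (341,160).

```bash
python3 - <<'E'
from h import *
d=np.load("w3.npy"); s=dict(position=d[:3],tcp_rot=d[3:].reshape(3,3))
p=wrist([[315,28],[304,210],[333,210],[295,160],[341,160],[315,91]],.008,s)[:,:2]; print(p.round(4))
im=cv2.imread("pics/w3.png").astype(int); m=((im[:,:,2]>140)&(im[:,:,1]<75)&(im[:,:,0]<80)); m[:, :270]=0; m[:,370:]=0; m[225:]=0
ys,xs=np.nonzero(m); print(ys.min(),ys.max(),[(r,xs[ys==r].min(),xs[ys==r].max()) for r in range(130,215,10)])
e=p[1:3].mean(0); v=e-p[0]; L=np.linalg.norm(v); v/=L
o=(p[0]+e)/2; print("len",L,"o",o,"width",np.linalg.norm(p[3]-p[4]),"along of width pt",(p[3:5].mean(0)-o)@v,"side",np.cross(v,p[3:5].mean(0)-o))
yaw=np.degrees(np.arctan2(-v[1],-v[0])); g=(p[3]+p[4])/2; print("yaw",yaw,"o+18",o+v*.018,"mid of width",g)
plan([*(o+v*.018),.003],yaw)
E
```

```text
[[0.5519 0.2025]
 [0.3748 0.1842]
 [0.3802 0.1533]
 [0.4267 0.202 ]
 [0.4349 0.1551]
 [0.497  0.1931]]Traceback (most recent call last):
  File "<stdin>", line 5, in <module>
    return umr_minimum(a, axis, None, out, keepdims, initial, where)
ValueError: zero-size array to reduction operation minimum which has no identity
```

```bash
python3 - <<'E'
from h import *
d=np.load("w3.npy"); s=dict(position=d[:3],tcp_rot=d[3:].reshape(3,3))
im=cv2.imread("pics/w3.png"); h=cv2.cvtColor(im,cv2.COLOR_BGR2HSV).astype(int)
m=((h[:,:,0]<5)|(h[:,:,0]>172))&(h[:,:,1]>170)&(h[:,:,2]>120); m[:, :280]=0; m[:,360:]=0; m[225:]=0;m[:115]=0
ys,xs=np.nonzero(m); rows=[(r,xs[ys==r].min(),xs[ys==r].max()) for r in range(130,215,8) if (ys==r).any()];print(rows)
for r,a,b in rows:
  q=wrist([[a-.5,r],[b+.5,r]],.008,s)[:,:2]; print(r,q.mean(0).round(4),np.linalg.norm(q[0]-q[1]).round(4))
p=wrist([[315,28],[304,210],[333,210]],.008,s)[:,:2]
e=p[1:3].mean(0); v=e-p[0]; L=np.linalg.norm(v); v/=L; o=(p[0]+e)/2
yaw=np.degrees(np.arctan2(-v[1],-v[0])); print(L,"o",o,"yaw",yaw,"o+18",o+v*.018)
plan([*(o+v*.018),.003],yaw)
E
```

```text
[(130, np.int64(298), np.int64(336)), (138, np.int64(297), np.int64(336)), (146, np.int64(296), np.int64(337)), (154, np.int64(296), np.int64(338)), (162, np.int64(295), np.int64(338)), (170, np.int64(295), np.int64(339)), (178, np.int64(296), np.int64(338)), (186, np.int64(297), np.int64(338)), (194, np.int64(298), np.int64(337)), (202, np.int64(298), np.int64(337)), (210, np.int64(301), np.int64(333))]
130 [0.4605 0.1848] 0.0394
138 [0.4526 0.1839] 0.0406
146 [0.4447 0.1826] 0.0429
154 [0.4367 0.1807] 0.0443
162 [0.4285 0.1798] 0.0456
170 [0.4203 0.1778] 0.047
178 [0.4119 0.1764] 0.0452
186 [0.4035 0.1744] 0.0444
194 [0.3949 0.1729] 0.0426
202 [0.3862 0.1714] 0.0429
210 [0.3772 0.1704] 0.0357
0.17767353162098065 o [0.46472128 0.1856427 ] yaw 10.95562499618947 o+18 [0.44704934 0.18222183]
shift [ 41.9   0.3 165.4] turn [ 0.01 -0.02 -1.18] t 6.3833
```

```bash
python3 -m jog '[[[40,1,20],[0,0,-0.8],0],[[40,1,60],[0,0,-0.8],0],[[40,1,95],[0,0,-0.8],0],[[40,1,130],[0,0,-0.8],0],[[40,1,150],[0,0,-0.8],0],[[40,1,160],[0,0,-0.8],0],[[40,1,164.5],[0,0,-0.8],0],[[40,1,164.5],[0,0,-0.8],0],[[40,1,164.5],[0,0,-0.8],0]]'; python3 -m jog '[[[0,0,0],[0,0,0],1],[[0,0,0],[0,0,0],1],[[0,0,0],[0,0,0],1],[[0,0,0],[0,0,0],1],[[0,0,0],[0,0,0],1],[[0,0,0],[0,0,0],1],[[0,0,0],[0,0,0],1],[[0,0,0],[0,0,0],1]]'; python3 -m jog '[[[0,0,-10],[0,0,0],1],[[0,0,-30],[0,0,0],1],[[0,0,-60],[0,0,0],1],[[0,0,-90],[0,0,0],1],[[0,0,-90],[0,0,0],1]]'
python3 -c "
from h import *
print(WIDE); plan([*(WIDE-A*.018),.093],6.4)"
```

```text
time_s: 7.13
position: [0.445, 0.1823, 0.0048]
tcp_rot: [[0.983, 0.185, 0.002], [0.185, -0.983, 0.0], [0.002, 0.0, -1.0]]
force: [-0.3, 0.4, 0.5]
opening: 1.0
time_s: 7.8
position: [0.444, 0.1826, 0.0041]
tcp_rot: [[0.983, 0.186, -0.0], [0.186, -0.983, 0.0], [-0.0, -0.0, -1.0]]
force: [0.3, -0.2, 1.5]
opening: 0.509
time_s: 8.22
position: [0.4469, 0.1832, 0.0987]
tcp_rot: [[0.982, 0.186, 0.009], [0.186, -0.983, 0.002], [0.009, 0.0, -1.0]]
force: [0.1, 0.7, -0.6]
opening: 0.508
[ 0.5039469 -0.1367145]
shift [-21.5 323.6   5.6] turn [-0.01 -0.53  4.33] t 8.2167
```

```bash
python3 -m jog '[[[-2,25,0],[0,0,0.5],1],[[-4,55,0],[0,0,1],1],[[-6,90,0],[0,0,1.5],1],[[-8,125,0],[0,0,2],1],[[-11,160,0],[0,0,2.5],1],[[-14,195,0],[0,0,3],1],[[-17,230,0],[0,0,3.5],1],[[-20,265,0],[0,0,4],1],[[-22,295,0],[0,0,4.3],1],[[-23,315,0],[0,0,4.3],1],[[-24,323.5,0],[0,0,4.3],1],[[-24,323.5,0],[0,0,4.3],1]]'
python3 - <<'E'
from h import *
s=bot.read_state(); im=vision.capture("wrist"); cv2.imwrite("pics/w4.png",im[:,:,::-1])
np.save("w4.npy",np.r_[s["position"],s["tcp_rot"].ravel()])
plan([*(WIDE-A*.021),.0095],6.4)
E
```

```text
time_s: 9.22
position: [0.4808, -0.1416, 0.0939]
tcp_rot: [[0.994, 0.109, 0.001], [0.109, -0.994, -0.0], [0.0, 0.0, -1.0]]
force: [0.2, 0.5, -1.3]
opening: 0.508
shift [ 3.3 -0.2 84.3] turn [-0.06  0.06 -0.08] t 9.2667
```

View pics/w4.png

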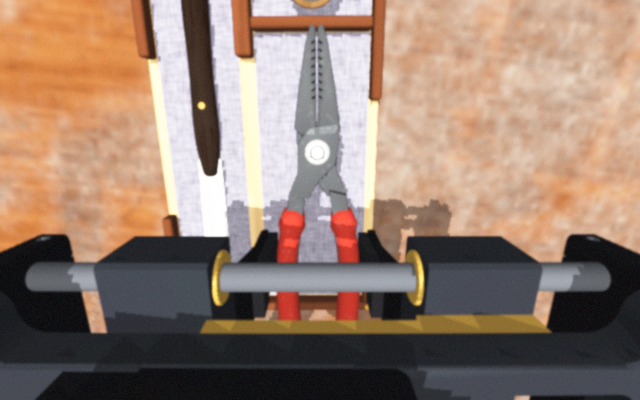

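The pliers are held straight, with the nose at (316,28) and the pivot at (317,152). The wide compartment's +x wall has its inner edge at row ~30, and its side walls are near columns 253 and 371.

```bash
python3 - <<'E'
from h import *
d=np.load("w4.npy"); s=dict(position=d[:3],tcp_rot=d[3:].reshape(3,3))
f=lambda uv,z:[((q-WIDE)@np.c_[A,B]*1000).round(1) for q in wrist(uv,z,s)[:,:2]]
print("wall corners (exp 107.5,±42.5)",f([[252,31],[371,29]],.019)); print("nose,pivot",f([[316,28],[317,152]],.098)); print("gap ends",f([[252,57],[371,99]],.019))
E
```

```text
wall corners (exp 107.5,±42.5) [array([103.3,  41.3]), array([104.3, -40.3])]
nose,pivot [array([86.3, -2.8]), array([29.8, -3. ])]
gap ends [array([86.7, 42.3]), array([ 58.4, -42.2])]
```

```bash
python3 -m jog '[[[1,-1.5,20],[0,0,0],1],[[1,-1.5,40],[0,0,0],1],[[1,-1.5,55],[0,0,0],1],[[1,-1.5,67],[0,0,0],1],[[1,-1.5,76],[0,0,0],1],[[1,-1.5,81],[0,0,0],1],[[1,-1.5,83],[0,0,0],1],[[1,-1.5,83],[0,0,0],1],[[1,-1.5,83],[0,0,0],1],[[1,-1.5,83],[0,0,0],1]]'
```

```text
time_s: 10.1
position: [0.4818, -0.1383, 0.0117]
tcp_rot: [[0.994, 0.112, 0.001], [0.112, -0.994, -0.001], [0.001, 0.001, -1.0]]
force: [0.6, -0.6, -2.0]
opening: 0.514
```

```bash
python3 -m jog '[[[0,0,1],[0,0,0],1],[[0,0,2],[0,0,0],1],[[0,0,2],[0,0,0],1],[[0,0,2],[0,0,0],0.25],[[0,0,2],[0,0,0],0.25],[[0,0,2],[0,0,0],0.25],[[0,0,2],[0,0,0],0.25],[[0,0,2],[0,0,0],0.25],[[0,0,-20],[0,0,0],0.25],[[0,0,-60],[0,0,0],0.25],[[0,0,-100],[0,0,0],0.25],[[0,0,-140],[0,0,0],0.25]]'
python3 -m jog '[[[0,80,-20],[0,0,0],0.25],[[0,160,-20],[0,0,0],0.25],[[0,240,-20],[0,0,0],0.25],[[0,240,-20],[0,0,0],0.25],[[0,240,-20],[0,0,0],0.25],[[0,240,-20],[0,0,0],0.25],[[0,240,-20],[0,0,0],0.25],[[0,240,-20],[0,0,0],0.25]]'
python3 - <<'E'
from h import *
t=vision.capture("top"); cv2.imwrite("pics/t5.png",cv2.resize(t[170:290,270:355],None,fx=5,fy=5,interpolation=cv2.INTER_CUBIC)[:,:,::-1])
E
```

```text
time_s: 11.1
position: [0.4806, -0.1378, 0.1522]
tcp_rot: [[0.994, 0.112, -0.002], [0.112, -0.994, 0.001], [-0.002, -0.001, -1.0]]
force: [0.7, -0.7, -0.6]
opening: 0.749
time_s: 11.77
position: [0.5078, -0.3786, 0.1707]
tcp_rot: [[0.994, 0.109, 0.0], [0.109, -0.994, 0.0], [0.0, -0.0, -1.0]]
force: [0.4, 0.9, -0.5]
opening: 0.749
```

View pics/t5.png

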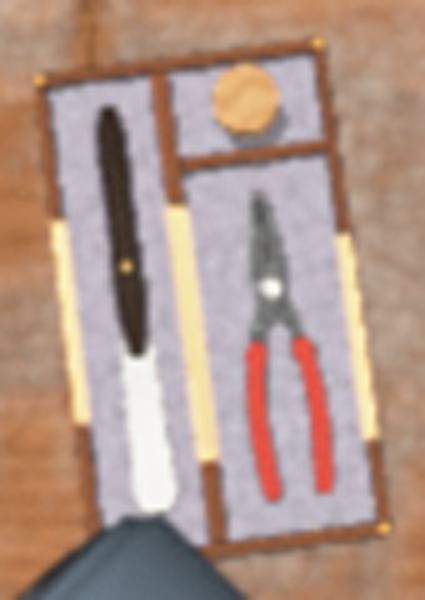

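Both tools lie in their compartments: the spatula from (108,108) to (155,512), and the pliers from nose (259,190) to grip ends (273,500) and (323,490). I'll check these numerically and hand in if they hold.

```bash
python3 - <<'E'
from h import *
c=lambda p:(np.array(p)+.5)/5-.5+np.array((270,170))
ok=True
for n,a,b,C in(("sp",[108,105],[155,514],LONG),("pl",[259,190],[298,495],WIDE)):
  q=top(c([a,b]),.011)[:,:2]; v=q[0]-q[1]; m=(q.mean(0)-C)@np.c_[A,B]; an=np.degrees(np.arctan2(v@B,v@A)); print(n,m,an,np.linalg.norm(v)); ok&=(abs(m)<.015).all() and abs(an)<6
if ok: print("handing in",bot.hand_in())
E
```

```text
sp [ 0.00240857 -0.00286522] -0.5755834614545459 0.23938557283913342
pl [ 0.00171004 -0.00069399] -0.2688165243716919 0.17792303347733956
the job is handed in; nothing more can be done
handing in None
```

I put the spatula in the long compartment and the red pliers in the wide one, let go of both, moved the arm clear and handed in at about 12 s of the 51 s.

My last check was a top-camera picture taken after both were released:

| Tool | Off centre along | Off centre across | Turned from the compartment |
|---|---|---|---|
| Spatula | 2.4 mm | -2.9 mm | 0.6° |
| Pliers | 1.7 mm | -0.7 mm | 0.3° |

The top and wrist cameras agreed on the tray's position to within about 4 mm. I did not measure the tools' height or tilt after release. I only inferred that they lie flat, because each was released with the fingertips about 5 mm higher than when it was picked up, which matches the tray floor. I also took no second picture to confirm that they were still. No check failed, and I left the green pliers and the other look-alikes alone.

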